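# Return the wrong bearing to its chute and release the right one

## Task

The wrong chute was tripped: the sealed bearing has rolled down to the lip of its chute, but the open bearing is the one wanted. Without gripping or lifting anything, push the sealed bearing gently back up its gutter with the fingertips, all the way to the stop, so that the catch springs up behind it and it cannot roll back; and press the release tab of the other chute until the open bearing rolls down by itself to rest at its lip, without touching that bearing. Leave both catches up, and leave the loupe, collar, caliper and lens alone; either bearing may be dealt with first.

Things in the scene. Friction and masses are not known exactly. Their poses are not given: they have to be found in the camera images.
- sealed_bearing: Ball bearing with black rubber seals on both faces, standing on edge in chute_1; 52 mm outside diameter, 18 mm wide, 25 mm bore, steel, about 0.13 kg. Origin at its centre; body y is its axle, level and square to the gutter; x and z turn with it as it rolls. At the start it has rolled down against the lip at the low end.
- open_bearing: Open ball bearing, no seals (balls and brass cage show), same size: 52 mm outside diameter, 18 mm wide, 25 mm bore, about 0.13 kg. Origin at its centre, body y is its axle. At the start it stands at the high end of chute_2, held by the catch.
- chute_1: Fixed aluminium chute with the sealed bearing: gutter on a grey base 212 x 50 mm. Origin: underside of base, under the gutter's centreline; +x level, from low to high end; z up. Floor slopes up 9 deg, 30 mm above worktop at origin. Gutter 20 mm wide inside, 25 outside, side walls 14 mm above floor. Low end: lip 18 mm high. High end: stop with rubber pad. The two chutes are alike and may stand in either place.
- chute_2: Fixed aluminium chute with the open bearing: gutter on a grey base 212 x 50 mm. Origin: underside of base, under the gutter's centreline; +x level, from low to high end; z up. Floor slopes up 9 deg, 30 mm above worktop at origin. Gutter 20 mm wide inside, 25 outside, side walls 14 mm above floor. Low end: lip 18 mm high. High end: stop with rubber pad. The two chutes are alike and may stand in either place.
- chute_1_home (a point): Centre of a bearing leaning on the raised catch of chute_1, 26 mm above the gutter floor. Axes: x uphill along the slope, y left across (looking uphill), z square to the floor. Here a bearing has 4 mm play: centre at x = 0 on the catch, x = +0.004 at the stop. On the low lip its centre is at x = -0.127, z = 0.
- chute_1_tab (a point): Middle of the top of chute_1's black release tab: ribbed plate 24 mm along the gutter, 30 mm across, sticking out on the -y side, centre 38 mm from the gutter's centreline, 31 mm above the worktop at rest. Pushed down it drops 8 mm to its end (7 mm frees the bearing) with 1 to 2 N, and springs back.
- chute_1_catch (a joint): Angle of chute_1's catch and tab: 0 = up (at rest), 0.32 rad = fully down, nose below the floor from 0.28. The catch is a sprung steel wedge in the gutter floor, ramp side downhill; its nose stands 9 mm above the floor, 20 mm downhill of the home point. A bearing pushed uphill rides over it and it springs up behind.
- chute_2_home (a point): Centre of a bearing leaning on the raised catch of chute_2, 26 mm above the gutter floor. Axes: x uphill along the slope, y left across (looking uphill), z square to the floor. Here a bearing has 4 mm play: centre at x = 0 on the catch, x = +0.004 at the stop. On the low lip its centre is at x = -0.127, z = 0.
- chute_2_tab (a point): Middle of the top of chute_2's black release tab: ribbed plate 24 mm along the gutter, 30 mm across, sticking out on the -y side, centre 38 mm from the gutter's centreline, 31 mm above the worktop at rest. Pushed down it drops 8 mm to its end (7 mm frees the bearing) with 1 to 2 N, and springs back.
- chute_2_catch (a joint): Angle of chute_2's catch and tab: 0 = up (at rest), 0.32 rad = fully down, nose below the floor from 0.28. The catch is a sprung steel wedge in the gutter floor, ramp side downhill; its nose stands 9 mm above the floor, 20 mm downhill of the home point. A bearing pushed uphill rides over it and it springs up behind.
- loupe: Bystander: black stand magnifier, 37 mm across, 40 mm high, standing loose. Origin at the middle of its underside.
- shaft_collar: Bystander: black clamp collar, 26 mm across, 10 mm high, lying loose. Origin at the middle of its underside.
- caliper: Bystander: caliper, 160 x 62 x 13 mm, lying loose. Origin at the middle of its underside.
- spare_lens: Bystander: black lens barrel, 38 mm across, 58 mm high, standing loose. Origin at the middle of its underside.

How it is judged (in metres and radians):
On the way:
1. the sealed bearing is pushed by the fingers up over its catch (fingers in contact with it on the ramp) (x of sealed_bearing in the frame of chute_1_home between -0.055 and -0.002 m and y of sealed_bearing in the frame of chute_1_home between -0.006 and 0.006 m and contact force between the fingers and sealed_bearing above 0.03 N), for 0.05 s.
At the end, for the whole second after the job is handed in: Sealed bearing on the floor of chute_1 between raised catch and stop (-3 to +8 mm along the gutter from the home point); open bearing on the floor of chute_2 at the lip (119 to 133 mm downhill of its home point); both catches under 0.06 rad; bearings at rest (under 0.02 m/s) (x of sealed_bearing in the frame of chute_1_home between -0.003 and 0.008 m and y of sealed_bearing in the frame of chute_1_home between -0.006 and 0.006 m and z of sealed_bearing in the frame of chute_1_home between -0.004 and 0.004 m and value of joint each of chute_1_catch, chute_2_catch below 0.06 rad and x of open_bearing in the frame of chute_2_home between -0.133 and -0.119 m and y of open_bearing in the frame of chute_2_home between -0.006 and 0.006 m and z of open_bearing in the frame of chute_2_home between -0.004 and 0.004 m and linear speed of each of sealed_bearing, open_bearing below 0.02 m/s); the robot touches nothing.
It fails at once if a bearing is lifted more than 16 mm off the gutter floor, or leaves its gutter sideways (z of sealed_bearing in the frame of chute_1_home above 0.016 m or z of open_bearing in the frame of chute_2_home above 0.016 m or y of sealed_bearing in the frame of chute_1_home above 0.012 m or y of sealed_bearing in the frame of chute_1_home below -0.012 m or y of open_bearing in the frame of chute_2_home above 0.012 m or y of open_bearing in the frame of chute_2_home below -0.012 m).
It fails at once if the sealed bearing is squeezed, rammed or struck (fingers press it with more than 35 N, or it moves faster than 0.7 m/s) (contact force between the fingers and sealed_bearing above 35 N or linear speed of sealed_bearing above 0.7 m/s).
It fails at once if the robot touches the open bearing (more than 0.5 N) (contact force between any of the fingers, the arm and open_bearing above 0.5 N).
It fails at once if a bystander (loupe, collar, caliper, lens) is moved more than 15 mm (distance of any of loupe, shaft_collar, caliper, spare_lens from where it was at the start of the episode above 0.015 m).
It also fails if it takes over 48 s, if anything falls off the work surface, if the arm or the gripper's body presses on something with over 40 N, if the wrist force passes 120 N, or if a joint passes its speed limit or range.

## Robot

A 6-joint arm with a two-finger parallel gripper is mounted at the origin on a cart in front of the work surface, level with it; the furniture and walls round the work are solid. World frame = base frame: x ahead of the robot, y to its left, z up, the work surface at z = 0. Lengths are in mm, angles in degrees, forces in N, time in s.
With the tool pointing down it reaches from about 350 to 850 mm from the base axis. Payload 8.1 kg.
Tool frame: the origin (TCP) lies midway between the tips of the shut fingers; the grasp point (between the pads) lies 19 mm behind it (hold_point_z is the distance from the TCP to the grasp point, in mm); z points along the fingers, y is the direction in which the jaws open and shut (so a half turn about z gives the same grasp; the last joint's range is limited). The gripper opens to 85 mm and grips with 20 to 120 N. Pads are 22 mm wide; open, the fingers measure 114 mm over their backs; the gripper's body (76 mm by 85 mm) begins 54 mm behind the grasp point. The pads swing forward as they close: fully open they stand 13 mm farther back than shut.
Start: joints at [-80.982, 7.471, 85.268, -0, 87.261, -4.893], TCP at [144.273, -582.401, 231.292] pointing down, gripper open.
Joint ranges: [-169.43, 169.43], [-51.17, 129.36], [1.28, 143.12], [-76.62, 256.62], [0, 156.53], [-152.29, 152.29]. Speed limits (degrees/s): [136.94, 136.94, 159.86, 180, 180, 180].

## Interface

Orientations are given as [roll, pitch, yaw] about the fixed x, y, z axes, in that order (R = Rz(yaw) Ry(pitch) Rx(roll)).
In Python, from bench import sense, snapshot, camera_params, hand_in, hold_point_z gives the robot as it stands.
- The arm moves only by the tool servo_tool, never from a script. Its argument "motion" is a list of rows, each a list of 7 numbers: the finger opening in mm, from 0 to 85.4, then the shift along the tool's x, y, z in mm, then the turn, a rotation vector about the tool's x, y, z in rad. A call has 1 to 10 rows; each row shifts and turns the pose as measured when the row begins, along the tool's axes as they then stand; what a row does not reach is not made up. A row lasts 1/10 s, in which the tool goes at most 50 mm and 8.59 degrees, less where a joint would pass 70% of its speed; a pose out of reach is approached as far as the arm can. A call with a gripper value outside its range is refused whole. The fingers move at their own pace and stop on an object; "force" is the grip in N (left out, the last holds). Time passes only in rows, so rows that do not move let the fingers close. It gives the time, the measured TCP pose, the force and the opening at its end, in the units of the state.
- sense(): the state, without advancing time (a new reading comes with each control period).
- snapshot(name): name is "scene" or "top" or "wrist"; returns the picture (400x640x3 uint8, blue, green, red); there is no depth.
- camera_params(name): a dict with "fx", "fy", "cx", "cy" (pixels), "R" (3x3) and "t" (3): a world point X has camera coordinates R X + t; the wrist camera has in their place "tool_from_camera" (4x4, takes a point from camera to tool coordinates, whose origin is the TCP and whose axes are the flange's). Camera axes: x right, y down, z forward; pixel columns grow to the right and rows downward; lengths in mm; the calibration is good to about 2 mm. A picture is of the moment at which its call begins: read the wrist's pose just before it. camera_params takes no time and is no camera call.
- hand_in(): hands the job in, once; it reports no verdict.
The state is a dict: "time": time; "joint_pos": joint angles; "qd": joint speeds; "joint_efforts": joint torques, N m; "tool_pos": TCP position; "tcp_rot": TCP orientation; "ft_force": force on the tool from outside, world axes, zero at the start; "wrist_torque": the same for the moment, N m; "finger_gap": finger opening in mm.
Only numpy, scipy, OpenCV 4.12 (cv2) and the standard library are available. Lean on these libraries where they do the work, as an engineer would, in place of code of your own. Each camera call takes 0.05 s, during which the arm holds its last target. There are 200 camera calls.

## Working session

There is one attempt and no reset: what is moved stays moved. The work goes in short steps, Python scripts to look and compute and a tool call to move; the robot and the scene stay as the last step left them, time stands still between calls to the robot, and variables do not carry over. Pictures are saved under pics/ and viewed, about 8 in all and at most 12, crops included, and the job is handed in when it is done.

Besides the shell and the picture viewer there is one more tool, called after ">>>" as a command line: name --pt "numbers of a row" for each row, then --argument value for the rest. servo_tool: Moves the arm, as the interface text tells. Its arguments: {"type":"object","properties":{"motion":{"type":"array"},"force":{"type":"number"}},"required":["motion"]}

```bash
mkdir -p pics && python3 - <<'E'
from bench import *
import cv2
print(sense())
for n in("top","scene"):
    cv2.imwrite(f"pics/{n}0.png",snapshot(n)); print(n,camera_params(n))
print(camera_params("wrist"),hold_point_z)
E
```

```text
{'time': 0.0, 'joint_pos': array([-8.09818807e+01,  7.51537726e+00,  8.53317310e+01, -1.05897485e-04,
        8.72596456e+01, -4.89378357e+00]), 'qd': array([-0.19954312,  0.09657729, -0.01324696, -0.05335273, -0.01872504,
       -0.09453708]), 'joint_efforts': array([-4.55940744e-04, -5.69403005e+01, -5.00555098e+01, -2.78490425e-04,
        1.46291495e-02,  3.65978778e-06]), 'tool_pos': array([ 144.1839272 , -581.84482106,  230.21811275]), 'tcp_rot': array([-1.79893626e+02, -9.00166305e-03,  1.39118997e+01]), 'ft_force': array([-0.0925786 ,  0.85498841,  0.48043565]), 'wrist_torque': array([0.00365577, 0.03644208, 0.02236464]), 'finger_gap': 85.36067449261789}
top {'fx': 461.82237559667794, 'fy': 461.82237559667794, 'cx': 322.55819901261225, 'cy': 203.68255008577643, 'R': array([[-0.01799518, -0.99952104,  0.02517676],
       [-0.99142496,  0.01457836, -0.12986152],
       [ 0.12943228, -0.02729775, -0.99121245]]), 't': array([ 334.70922541,  537.00734103, 1182.17207196])}
scene {'fx': 443.02673683245274, 'fy': 443.02673683245274, 'cx': 313.6715282834946, 'cy': 193.2927305319563, 'R': array([[-0.56627708, -0.82399617,  0.01898919],
       [-0.37339171,  0.23593147, -0.89717054],
       [ 0.73478494, -0.51513751, -0.44127592]]), 't': array([571.9225319 , 174.81915658, 699.57032612])}
{'fx': 337.62473250183706, 'fy': 337.62473250183706, 'cx': 317.1998884511506, 'cy': 199.47688069677682, 'tool_from_camera': array([[ 3.05224957e-05, -9.47757132e-01, -3.18992818e-01,
         8.17885627e+01],
       [ 9.99999943e-01,  1.35818136e-04, -3.07844277e-04,
         8.06795526e-01],
       [ 3.35086619e-04, -3.18992790e-01,  9.47757082e-01,
        -1.42885718e+02],
       [ 0.00000000e+00,  0.00000000e+00,  0.00000000e+00,
         1.00000000e+00]])} 18.700000000000003
```

View pics/top0.png

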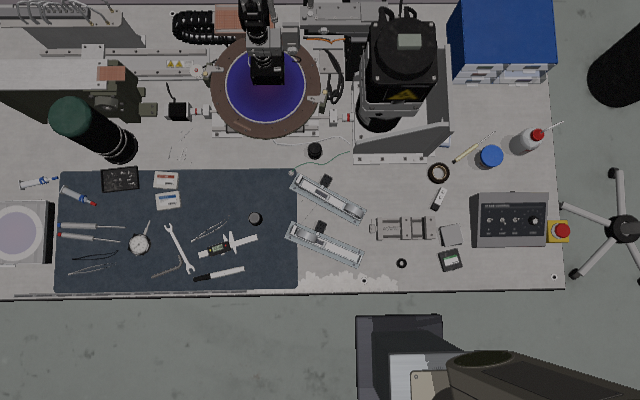

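View pics/scene0.png

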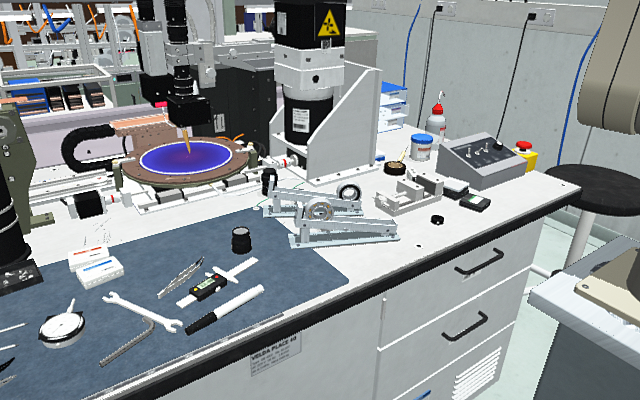

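The top view shows two parallel chutes, the farther at about (290–365, 175–215) and the nearer at (285–362, 222–268). In the scene view the open bearing is at (320, 210) on the nearer chute. The black sealed one is at (348, 192) on the farther chute. I'll enlarge both.

```bash
python3 - <<'E'
import cv2,numpy as np
a=cv2.imread("pics/top0.png")[160:275,275:375]; b=cv2.imread("pics/scene0.png")[165:255,250:410]
a=cv2.resize(a,None,fx=5,fy=5,interpolation=cv2.INTER_CUBIC); b=cv2.resize(b,None,fx=5,fy=5,interpolation=cv2.INTER_CUBIC)
for im,ox,oy in((a,275,160),(b,250,165)):
    for k in range(0,im.shape[1],50): cv2.putText(im,str(ox+k//5),(k,10),0,.35,(0,0,255),1); cv2.line(im,(k,12),(k,16),(0,0,255),1)
    for k in range(50,im.shape[0],50): cv2.putText(im,str(oy+k//5),(0,k),0,.35,(0,0,255),1)
cv2.imwrite("pics/a.png",a);cv2.imwrite("pics/b.png",b)
E
```

```text
(no output)
```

View pics/a.png

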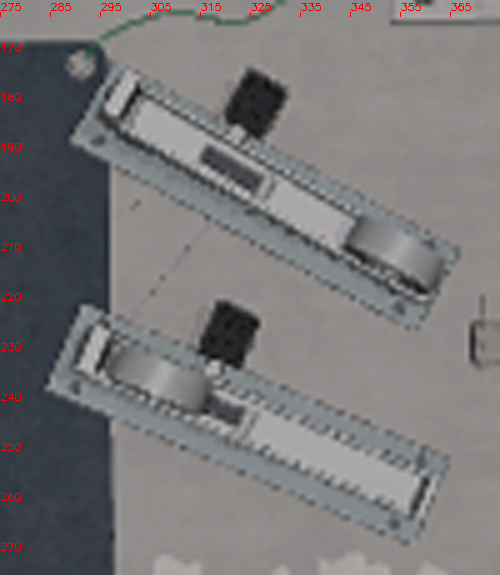

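View pics/b.png

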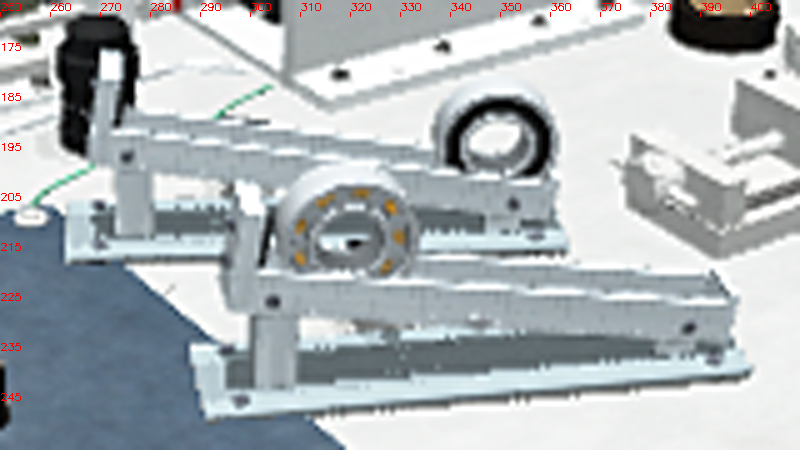

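Crop A shows the far chute (chute_1) with the sealed bearing at its low right end, around (353, 210), and its black tab at (326, 181). The near chute (chute_2) has the open bearing at its high left end, around (307, 235), and its tab at (321, 227). In crop B the black seal is clear on the far chute and the brass cage on the near one. I'll work out rough poses from the base corners.

```bash
cat > h.py <<'E'
import numpy as np, cv2
from bench import *
from scipy.spatial.transform import Rotation as Rn
def fixed(n):
    c=camera_params(n); R=np.array(c["R"]); return c,R,np.array(c["t"])
def wristcam(s):
    c=camera_params("wrist"); T=np.eye(4); T[:3,:3]=Rn.from_euler("xyz",s["tcp_rot"],degrees=True).as_matrix(); T[:3,3]=s["tool_pos"]
    W=T@np.array(c["tool_from_camera"]); R=W[:3,:3].T; return c,R,-R@W[:3,3]
def cast(cam,uv,z):
    c,R,t=cam; uv=np.atleast_2d(uv).astype(float); z=np.broadcast_to(z,len(uv))
    d=np.c_[(uv[:,0]-c["cx"])/c["fx"],(uv[:,1]-c["cy"])/c["fy"],np.ones(len(uv))]@R; o=-R.T@t
    return o+d*((z-o[2])/d[:,2])[:,None]
def proj(cam,X):
    c,R,t=cam; p=np.atleast_2d(X)@R.T+t; return np.c_[c["fx"]*p[:,0]/p[:,2]+c["cx"],c["fy"]*p[:,1]/p[:,2]+c["cy"]]
E
python3 - <<'E'
from h import *
np.set_printoptions(precision=1,suppress=True)
cam=fixed("top")
for nm,P,tab in(("chute1",[(298.2,172.6),(289.4,188.2),(367.4,210.2),(358,226)],(326.2,180.6)),("chute2",[(292,220.6),(284.4,237.6),(365,252),(356.6,269)],(321,226.8))):
    X=cast(cam,P,5)[:,:2]; hi=(X[0]+X[1])/2; lo=(X[2]+X[3])/2; d=hi-lo
    L=np.linalg.norm(d);u=d/L;n=np.array([-u[1],u[0]]);t=cast(cam,tab,31)[0,:2];c=(hi+lo)/2
    print(nm,c,L,np.linalg.norm(X[0]-X[1]),"yaw",np.degrees(np.arctan2(d[1],d[0])),"tab",t,"rel",(t-c)@u,(t-c)@n)
E
```

```text
chute1 [557.8 309.9] 211.16521115299693 48.767251705492235 yaw 60.196264568830316 tab [603.8 315.1] rel 27.371950687917817 -37.31316342555859
chute2 [435.9 322.2] 209.6409279093107 49.40776095061056 yaw 65.69881115853529 tab [481.6 331. ] rel 26.880293578338883 -38.03840136032004
```

Chute_1 is at about (558, 310) with yaw 60°, and chute_2 at about (436, 322) with yaw 66°; both tabs are on the far side. I'll swing the arm over in an arc with the fingers shut, then measure with the wrist camera.

>>> servo_tool --pt "0 32 -33.5 0 0 0 0" --pt "0 32 -33.5 0 0 0 0" --pt "0 32 -33.5 0 0 0 0" --pt "0 32 -33.5 0 0 0 0" --pt "0 32 -33.5 0 0 0 0" --pt "0 32 -33.5 0 0 0 0" --pt "0 32 -33.5 0 0 0 0" --pt "0 32 -33.5 0 0 0 0" --pt "0 32 -33.5 0 0 0 0" --pt "0 32 -33.5 0 0 0 0"

```text
time: 1.1
tool_pos: [377.3, -167.3, 225.3]
tcp_rot: [-179.4, 0.1, 13.3]
ft_force: [0.9, 0.2, -0.6]
finger_gap: -0.5
```

>>> servo_tool --pt "0 18 -43 0 0 0 0" --pt "0 18 -43 0 0 0 0" --pt "0 18 -43 0 0 0 0" --pt "0 18 -43 0 0 0 0" --pt "0 18 -43 0 0 0 0" --pt "0 18 -43 0 0 0 0" --pt "0 18 -43 0 0 0 0" --pt "0 0 0 0 0 0 -0.15" --pt "0 0 0 0 0 0 -0.15" --pt "0 0 0 0 0 0 -0.15"

```text
time: 2.1
tool_pos: [428.4, 176.1, 225.3]
tcp_rot: [-179.3, -0.1, 39.5]
ft_force: [0.6, 0.6, -0.5]
finger_gap: -0.1
```

>>> servo_tool --pt "0 0 0 0 0 0 -0.14" --pt "0 0 0 0 0 0 -0.14" --pt "0 0 0 0 0 0 -0.08" --pt "0 46 -3 0 0 0 0" --pt "0 46 -3 0 0 0 0" --pt "0 46 -3 0 0 0 0" --pt "0 46 -3 0 0 0 0" --pt "0 0 0 0 0 0 0" --pt "0 0 0 0 0 0 0"

```text
time: 3.0
tool_pos: [505.0, 348.1, 217.5]
tcp_rot: [-179.0, 0.2, 61.3]
ft_force: [-0.1, -0.1, -1.1]
finger_gap: -0.2
```

```bash
python3 - <<'E'
from h import *
import pickle
s=sense(); im=snapshot("wrist"); print(s["tool_pos"],s["tcp_rot"])
cv2.imwrite("pics/w1.png",im); pickle.dump(s,open("w1.pkl","wb"))
E
```

```text
[504.96379514 348.13276313 217.5081345 ] [-179.01378424    0.2354368    61.33236694]
```

View pics/w1.png

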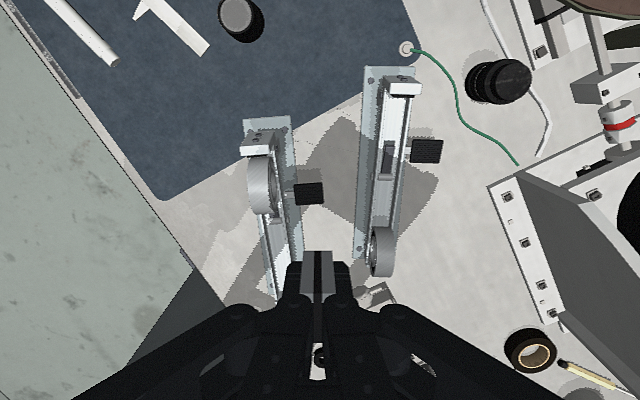

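The wrist view shows chute_1 on the right, with its stop near (402, 85), tab at (427, 151) and sealed bearing at (382, 250). Chute_2 is on the left, with its tab at (308, 193) and the open bearing at (262, 185). The black lens is at (500, 80) and the bracket lies to the right of x = 490.

```bash
python3 - <<'E'
from h import *
import pickle
np.set_printoptions(precision=1,suppress=True)
s=pickle.load(open("w1.pkl","rb")); im=cv2.imread("pics/w1.png"); cam=wristcam(s)
top=fixed("top"); ti=cv2.imread("pics/top0.png")
def blob(img,box,th):
    x0,y0,x1,y1=box; g=img[y0:y1,x0:x1].max(2); m=(g<th).astype(np.uint8)
    n,l,st,c=cv2.connectedComponentsWithStats(m); k=1+np.argmax(st[1:,4]); return c[k]+[x0,y0],st[k,4],cv2.minAreaRect(np.argwhere(l==k)[:,::-1].astype(np.float32))
for nm,bw,bt in(("1",(405,130,450,172),(312,170,336,192)),("2",(285,172,332,214),(312,217,330,236))):
    for c,i,b,n in((cam,im,bw,"w"),(top,ti,bt,"t")):
        p,a,r=blob(i,b,60); print(nm,n,p,a,cast(c,p,31),"rect",np.array(r[1]),r[2])
# base corners seen by wrist (eyeballed) : chute1 far-left, far-right ; low-left
print(cast(cam,[(364,67),(415,68),(354,258)],5)); print(cast(cam,[(243,119),(290,116)],5))
print("lens",cast(cam,[(500,80)],30),"loupe?",cast(cam,(240,20),20))
a=cv2.resize(im[55:290,225:455],None,fx=2.5,fy=2.5,interpolation=cv2.INTER_CUBIC);cv2.imwrite("pics/w1c.png",a)
E
```

```text
1 w [425.4 150.6] 705 [[605. 317.  31.]] rect [23. 32.] 90.0
1 t [325.5 180.5] 93 [[604.1 317.   31. ]] rect [ 8.5 10.7] 26.56505012512207
2 w [308.2 193.3] 609 [[483.  333.1  31. ]] rect [21.4 29. ] 85.60128784179688
2 t [320.3 226.6] 95 [[482.2 333.   31. ]] rect [ 8.5 10.8] 23.198591232299805
[[589.2 413.7   5. ]
 [632.3 389.    5. ]
 [486.4 230.8   5. ]]
[[457.9 428.7   5. ]
 [502.  408.    5. ]]
lens [[690.  344.6  30. ]] loupe? [[506.7 503.3  20. ]]
```

View pics/w1c.png

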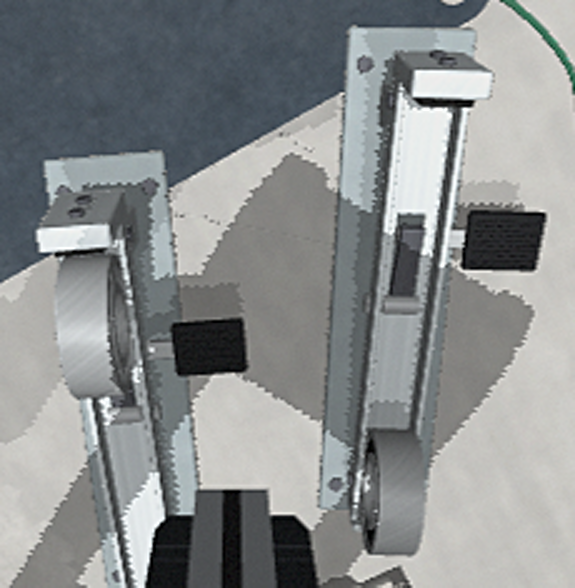

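```bash
cat >> h.py <<'E'
def frame(tab,yaw):
    y=np.radians(yaw); u=np.array([np.cos(y),np.sin(y)]); n=np.array([-u[1],u[0]]); return np.array(tab)+38*n,u,n  # point on centreline abreast of the tab
C1=frame((604.6,317),60.4); C2=frame((482.7,333),65.8)
def loc(C,p): d=np.asarray(p)[...,:2]-C[0]; return d@C[1],d@C[2]
E
python3 - <<'E'
from h import *
import pickle
np.set_printoptions(precision=1,suppress=True)
s=pickle.load(open("w1.pkl","rb")); cam=wristcam(s); top=fixed("top")
b=cast(cam,(383,252.3),44);print("sealed w",b,loc(C1,b)); b=cast(top,(275+395/5,160+253/5),44);print("sealed t",b,loc(C1,b))
b=cast(cam,(225+89/2.5,55+325/2.5),65);print("open",b,loc(C2,b))
b=cast(top,(275+158/5,160+378/5),65);print("open t",b,loc(C2,b))
for p,z in(((405,305),40),((440,85),70)): b=cast(cam,(225+p[0]/2.5,55+p[1]/2.5),z);print("nose/stop1",b,loc(C1,b))
for p,z in(((125,412),42),((75,235),70)): b=cast(cam,(225+p[0]/2.5,55+p[1]/2.5),z);print("nose/stop2",b,loc(C2,b))
b=cast(cam,(225+450/2.5,55+250/2.5),45);print("wall",b,loc(C1,b))
C,u,n=C1
for z in (-76,-100,-110,-130):print(z,C+z*u)
E
```

```text
sealed w [[522.6 243.2  44. ]] (array([-104.7]), array([-3.1]))
sealed t [[521.4 244.9  44. ]] (array([-103.8]), array([-1.2]))
open [[455.1 369.6  65. ]] (array([22.1]), array([2.2]))
open t [[457.2 368.6  65. ]] (array([22.]), array([-0.2]))
nose/stop1 [[560.5 313.6  40. ]] (array([-24.8]), array([-1.4]))
nose/stop1 [[600.4 385.2  70. ]] (array([57.2]), array([-0.6]))
nose/stop2 [[441.5 327.4  42. ]] (array([-22.]), array([-2.7]))
nose/stop2 [[469.5 400.4  70. ]] (array([56.1]), array([1.6]))
wall [[584.1 326.6  45. ]] (array([-1.8]), array([-15.5]))
-76 [534.  269.7]
-100 [522.2 248.8]
-110 [517.2 240.1]
-130 [507.3 222.7]
```

```bash
python3 - <<'E'
from h import *
np.set_printoptions(precision=1,suppress=True)
top=fixed("top")
i=cv2.imread("pics/top0.png"); 
for z in(0,40):
    for p in((369,218),(369,239),(385,218)): b=cast(top,p,z);print(z,p,b,loc(C1,b))
a=cv2.resize(i[195:255,335:445],None,fx=5,fy=5,interpolation=cv2.INTER_CUBIC); b=cv2.resize(cv2.imread("pics/scene0.png")[170:225,335:445],None,fx=5,fy=5,interpolation=cv2.INTER_CUBIC)
cv2.imwrite("pics/v.png",np.vstack([a,b]))
w=wristcam(__import__("pickle").load(open("w1.pkl","rb")))
for p in((345,292),(398,297),(372,283)): b=cast(w,p,20);print(p,b,loc(C1,b))
E
```

```text
0 (369, 218) [[505.8 200.8   0. ]] (array([-149.9]), array([-9.5]))
0 (369, 239) [[449.4 202.5   0. ]] (array([-176.2]), array([40.4]))
0 (385, 218) [[505.1 157.6   0. ]] (array([-187.7]), array([-30.2]))
40 (369, 218) [[501.9 205.9  40. ]] (array([-147.3]), array([-3.5]))
40 (369, 239) [[447.3 207.6  40. ]] (array([-172.8]), array([44.7]))
40 (385, 218) [[501.2 164.1  40. ]] (array([-184.]), array([-23.6]))
(345, 292) [[459.6 203.7  20. ]] (array([-170.1]), array([32.1]))
(398, 297) [[511.4 168.4  20. ]] (array([-175.2]), array([-30.3]))
(372, 283) [[492.7 199.9  20. ]] (array([-157.1]), array([1.4]))
```

View pics/v.png

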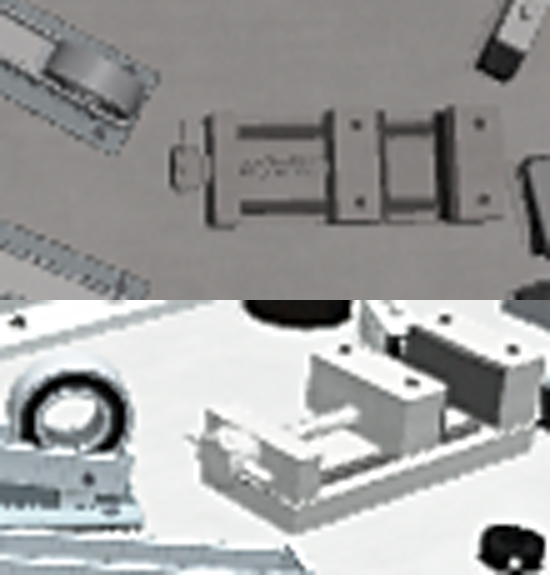

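The vise knob and its thin handle lie just beyond chute_1's low end, at about z ≤ 30. My fingertips will stand above them at z ≈ 39, so I'll go above that point first.

>>> servo_tool --pt "0 -42.5 21 0 -0.017 0 0.016" --pt "0 -42.5 21 0 0 0 0" --pt "0 -42.5 21 0 0 0 0" --pt "0 0 0 45 0 0 0" --pt "0 0 0 45 0 0 0" --pt "0 0 0 10 0 0 0" --pt "0 0 0 0 0 0 0"

```text
time: 3.75
tool_pos: [495.4, 193.9, 119.7]
tcp_rot: [179.6, -0.0, 60.0]
ft_force: [-0.6, 0.2, 0.5]
finger_gap: -0.2
```

```bash
cat >> h.py <<'E'
def rel(C,s):
    p=s["tool_pos"]; print("t %.2f"%s["time"],"along %.1f lat %.1f z %.1f"%(*loc(C,p),p[2]),"rot",np.round(s["tcp_rot"],1),"F",np.round(s["ft_force"],1))
E
python3 -c "
from h import *
rel(C1,sense())"
```

```text
t 3.75 along -161.0 lat -3.9 z 119.7 rot [179.6  -0.   60. ] F [-0.6  0.2  0.5]
```

>>> servo_tool --pt "0 11 -3 10 0.006 0 0" --pt "0 0 0 20 0 0 -0.006" --pt "0 0 0 20 0 0 0" --pt "0 0 0 10 0 0 0" --pt "0 0 0 0 0 0 0"

```text
time: 4.25
tool_pos: [504.4, 207.3, 70.3]
tcp_rot: [179.4, -0.6, 60.4]
ft_force: [-0.5, 0.7, -0.3]
finger_gap: 0.2
```

```bash
python3 -c "
from h import *
rel(C1,sense())"
```

```text
t 4.25 along -144.9 lat -5.0 z 70.3 rot [179.4  -0.6  60.4] F [-0.5  0.7 -0.3]
```

>>> servo_tool --pt "0 -4 -4 0 0.005 0.01 0" --pt "0 0 0 10 0 0 0" --pt "0 0 0 10 0 0 0" --pt "0 0 0 9 0 0 0" --pt "0 0 0 0 0 0 0"

```text
time: 4.75
tool_pos: [501.7, 207.1, 44.0]
tcp_rot: [179.4, -1.5, 60.4]
ft_force: [-0.1, -0.7, 0.5]
finger_gap: 0.1
```

```bash
python3 - <<'E'
from h import *
rel(C1,sense())
a=cv2.resize(snapshot("scene")[140:260,250:410],None,fx=5,fy=5,interpolation=cv2.INTER_CUBIC);cv2.imwrite("pics/s2.png",a)
E
```

```text
t 4.75 along -146.4 lat -2.8 z 44.0 rot [179.4  -1.5  60.4] F [-0.1 -0.7  0.5]
```

View pics/s2.png

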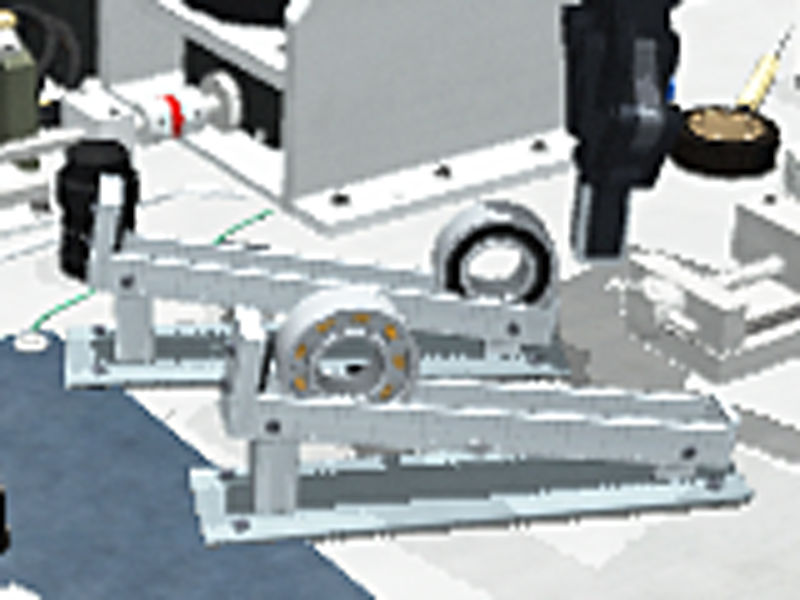

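The scene picture shows the shut fingers at (603, 255) in the crop, just downhill of the sealed bearing, with the tips slightly above its centre. I'll go down about 6 mm more, level the tool, and start pushing along the slope.

>>> servo_tool --pt "0 0 -2 3 0.005 -0.013 0" --pt "0 0 0 3 0.005 -0.013 0" --pt "0 4 0 0 0 0 0" --pt "0 6 0 -0.5 0 0 0" --pt "0 6 0 -1 0 0 0" --pt "0 6 0 -1 0 0 0"

```text
time: 5.4
tool_pos: [512.2, 228.7, 40.9]
tcp_rot: [-180.0, 0.1, 60.4]
ft_force: [-0.6, -0.0, 0.6]
finger_gap: 0.3
```

```bash
python3 -c "
from h import *
rel(C1,sense())"
```

```text
t 5.40 along -122.4 lat -1.2 z 40.9 rot [-1.80e+02  1.00e-01  6.04e+01] F [-0.6 -0.   0.6]
```

>>> servo_tool --pt "0 6 0 -1 0 0 0" --pt "0 6 0 -1 0 0 0" --pt "0 6 0 -1 0 0 0" --pt "0 6 0 -1 0 0 0" --pt "0 6 0 -1 0 0 0" --pt "0 6 0 -1 0 0 0"

```text
time: 6.0
tool_pos: [532.0, 263.4, 48.0]
tcp_rot: [180.0, 0.1, 60.4]
ft_force: [0.6, -0.4, -0.2]
finger_gap: 0.2
```

```bash
python3 - <<'E'
from h import *
rel(C1,sense())
a=cv2.resize(snapshot("scene")[140:260,250:410],None,fx=5,fy=5,interpolation=cv2.INTER_CUBIC);cv2.imwrite("pics/s3.png",a)
E
```

```text
t 6.00 along -82.4 lat -1.3 z 48.0 rot [1.80e+02 1.00e-01 6.04e+01] F [ 0.6 -0.4 -0.2]
```

View pics/s3.png

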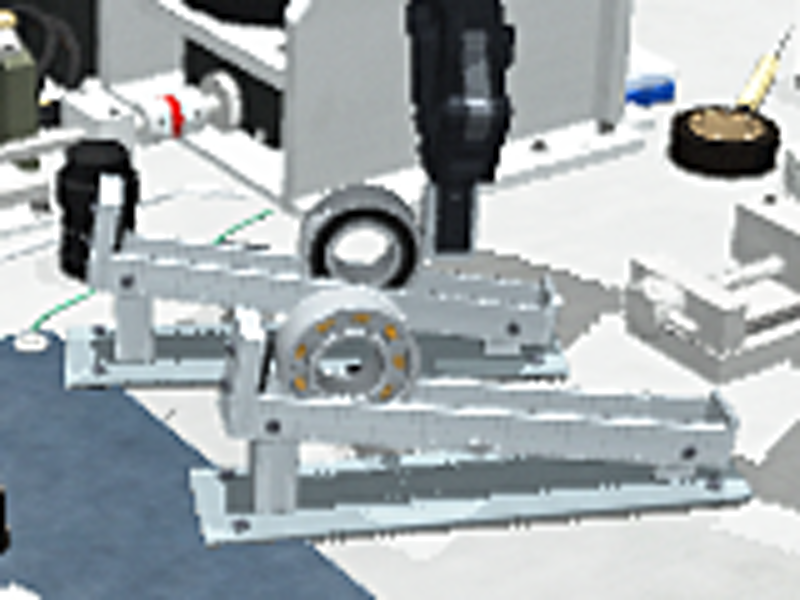

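The bearing is rolling up ahead of the fingers and in contact with them. I'll go on over the catch more slowly.

>>> servo_tool --pt "0 5 0 -0.8 0 0 0" --pt "0 5 0 -0.8 0 0 0" --pt "0 5 0 -0.8 0 0 0" --pt "0 5 0 -0.8 0 0 0" --pt "0 5 0 -0.8 0 0 0" --pt "0 5 0 -0.8 0 0 0" --pt "0 5 0 -0.8 0 0 0"

```text
time: 6.75
tool_pos: [550.7, 296.4, 53.9]
tcp_rot: [180.0, 0.1, 60.4]
ft_force: [-1.2, -1.9, 0.3]
finger_gap: -0.2
```

```bash
python3 -c "
from h import *
rel(C1,sense())"
```

```text
t 6.75 along -44.5 lat -1.3 z 53.9 rot [1.80e+02 1.00e-01 6.04e+01] F [-1.2 -1.9  0.3]
```

>>> servo_tool --pt "0 4 0 -0.6 0 0 0" --pt "0 4 0 -0.6 0 0 0" --pt "0 4 0 -0.6 0 0 0" --pt "0 4 0 -0.6 0 0 0" --pt "0 4 0 -0.6 0 0 0"

```text
time: 7.25
tool_pos: [561.7, 316.0, 57.3]
tcp_rot: [180.0, 0.0, 60.4]
ft_force: [-0.5, 0.7, 0.9]
finger_gap: -0.2
```

```bash
python3 -c "
from h import *
rel(C1,sense())"
```

```text
t 7.25 along -22.1 lat -1.2 z 57.3 rot [180.    0.   60.4] F [-0.5  0.7  0.9]
```

>>> servo_tool --pt "0 3 0 -0.5 0 0 0" --pt "0 3 0 -0.5 0 0 0" --pt "0 2 0 -0.3 0 0 0"

```text
time: 7.55
tool_pos: [566.2, 323.9, 58.7]
tcp_rot: [180.0, 0.0, 60.4]
ft_force: [-0.5, -1.1, -0.3]
finger_gap: 0.2
```

```bash
python3 -c "
from h import *
rel(C1,sense())"
```

```text
t 7.55 along -13.0 lat -1.2 z 58.7 rot [180.    0.   60.4] F [-0.5 -1.1 -0.3]
```

Small steps until the force shows contact with the stop.

>>> servo_tool --pt "0 2 0 -0.3 0 0 0" --pt "0 1.5 0 -0.2 0 0 0"

```text
time: 7.75
tool_pos: [567.8, 326.9, 59.1]
tcp_rot: [180.0, 0.1, 60.4]
ft_force: [-3.2, -6.4, 2.1]
finger_gap: -0.1
```

```bash
python3 - <<'E'
from h import *
rel(C1,sense())
a=cv2.resize(snapshot("scene")[140:260,250:410],None,fx=5,fy=5,interpolation=cv2.INTER_CUBIC);cv2.imwrite("pics/s4.png",a)
E
```

```text
t 7.75 along -9.6 lat -1.2 z 59.1 rot [1.80e+02 1.00e-01 6.04e+01] F [-3.2 -6.4  2.1]
```

View pics/s4.png

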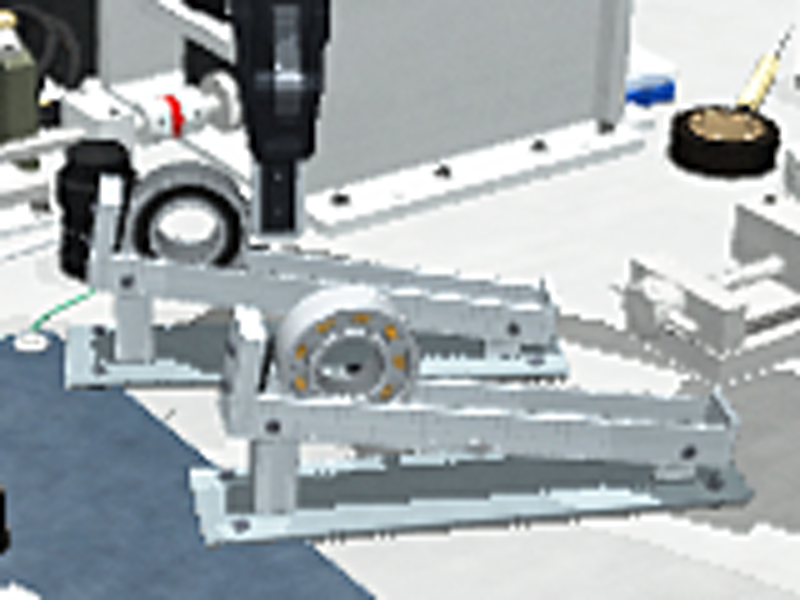

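The sealed bearing is against the stop at crop (187, 222), with about 7 N at the wrist. I'll back off slowly and check by image difference that it stays.

>>> servo_tool --pt "0 -3 0 0 0 0 0" --pt "0 -4 0 0 0 0 0" --pt "0 -6 0 0 0 0 0" --pt "0 -6 0 0 0 0 0" --pt "0 0 0 0 0 0 0" --pt "0 0 0 0 0 0 0" --pt "0 0 0 0 0 0 0"

```text
time: 8.5
tool_pos: [557.5, 308.5, 59.2]
tcp_rot: [180.0, 0.0, 60.4]
ft_force: [-0.4, 0.7, 0.7]
finger_gap: 0.2
```

```bash
python3 - <<'E'
from h import *
rel(C1,sense())
b=snapshot("scene")[140:260,250:410];cv2.imwrite("pics/s5.png",b)
a=cv2.resize(cv2.imread("pics/s4.png"),(160,120),interpolation=cv2.INTER_AREA)
def seal(i):
    r=i[28:56,22:52]; g=r.max(2); m=(g<70).astype(np.uint8); n,l,st,c=cv2.connectedComponentsWithStats(m)
    return [(st[k].tolist(),np.round(c[k],1).tolist()) for k in range(1,n) if st[k,4]>15]
print(seal(a),seal(b))
E
```

```text
t 8.50 along -30.6 lat -1.3 z 59.2 rot [180.    0.   60.4] F [-0.4  0.7  0.7]
[([0, 0, 5, 22, 44], [1.9, 7.8]), ([5, 9, 22, 16, 107], [15.8, 15.4])] [([0, 0, 6, 22, 64], [2.5, 9.1]), ([7, 9, 22, 16, 108], [18.1, 15.6])]
```

The seal moved only about 2.3 px (roughly 4 mm, the stated play) while the fingers backed off 21 mm, so the catch holds it. Next is tab 2. I'll lift, move over it, and turn so the gripper's narrow side faces the open bearing.

>>> servo_tool --pt "0 0 0 -30 0 0 0" --pt "0 0 0 -40 0 0 0" --pt "0 0 0 -30 0 0 0" --pt "0 -4.5 -36 0 0 0 0" --pt "0 -4.5 -36 0 0 0 0" --pt "0 0 0 0 0 0 -0.14" --pt "0 0 0 0 0 0 -0.14" --pt "0 0 0 0 0 0 -0.14" --pt "0 0 0 0 0 0 -0.14" --pt "0 0 0 0 0 0 -0.14"

```text
time: 9.55
tool_pos: [488.4, 339.5, 164.5]
tcp_rot: [179.9, -0.1, 101.9]
ft_force: [1.3, -0.0, 0.0]
finger_gap: -0.3
```

>>> servo_tool --pt "0 0 0 0 0 0 -0.14" --pt "0 0 0 0 0 0 -0.14" --pt "0 0 0 0 0 0 -0.14" --pt "0 0 0 0 0 0 -0.14" --pt "0 0 0 0 0 0 -0.14" --pt "0 0 0 0 0 0 -0.14" --pt "0 0 0 0 0 0 0"

```text
time: 10.25
tool_pos: [488.8, 341.1, 165.2]
tcp_rot: [179.8, 0.1, 152.3]
ft_force: [0.0, -0.6, 0.8]
finger_gap: -0.2
```

```bash
python3 -c "
from h import *
s=sense();rel(C2,s);print(s['tool_pos'],s['joint_pos'].round())"
```

```text
t 10.25 along 9.9 lat -40.2 z 165.2 rot [1.798e+02 1.000e-01 1.523e+02] F [ 0.  -0.6  0.8]
[488.77156453 341.07714918 165.16850469] [ 30.   9.  91.   0.  80. -32.]
```

>>> servo_tool --pt "0 0 -4 0 0 0 -0.06" --pt "0 0 0 0 0 0.1 0" --pt "0 0 0 0 0 0.1 0" --pt "0 0 0 0 0 0 0"

```text
time: 10.65
tool_pos: [485.8, 338.9, 165.6]
tcp_rot: [179.8, -11.7, 155.1]
ft_force: [-0.1, -0.6, -1.3]
finger_gap: 0.1
```

```bash
python3 -c "
from h import *
s=sense();rel(C2,s)
R=Rn.from_euler('xyz',s['tcp_rot'],degrees=True).as_matrix();print(R.round(3)); n=np.r_[C2[2],0];u=np.r_[C2[1],0];print('tool axes in (u,n,up):',np.c_[R.T@u,R.T@n,R[2]].round(3))"
```

```text
t 10.65 along 6.6 lat -38.4 z 165.6 rot [179.8 -11.7 155.1] F [-0.1 -0.6 -1.3]
[[-0.888  0.421 -0.183]
 [ 0.412  0.907  0.088]
 [ 0.204  0.003 -0.979]]
tool axes in (u,n,up): [[ 0.012  0.979  0.204]
 [ 1.    -0.013  0.003]
 [ 0.005  0.203 -0.979]]
```

>>> servo_tool --pt "0 -7 0 34 0 0 0" --pt "0 -7 0 34 0 0 0" --pt "0 -5 0 24 0 0 0" --pt "0 -1 0 5 0 0 0" --pt "0 0 0 0 0 0 0"

```text
time: 11.15
tool_pos: [488.7, 340.1, 65.8]
tcp_rot: [179.8, -11.0, 154.2]
ft_force: [0.1, 0.5, -0.0]
finger_gap: 0.1
```

```bash
python3 -c "
from h import *
s=sense();rel(C2,s)"
```

```text
t 11.15 along 9.0 lat -40.5 z 65.8 rot [179.8 -11.  154.2] F [ 0.1  0.5 -0. ]
```

>>> servo_tool --pt "0 -2 -3 10 0 0 0" --pt "0 -2 0 10 0 0 0" --pt "0 -1 0 3 0 0 0" --pt "0 0 0 0 0 0 0"

```text
time: 11.55
tool_pos: [490.0, 338.7, 44.8]
tcp_rot: [179.6, -10.7, 154.2]
ft_force: [0.2, -0.6, -0.8]
finger_gap: -0.2
```

```bash
python3 - <<'E'
from h import *
s=sense();rel(C2,s)
w=snapshot("wrist");c=cv2.resize(snapshot("scene")[140:260,250:410],(640,480),interpolation=cv2.INTER_CUBIC)
cv2.imwrite("pics/x.png",np.hstack([cv2.resize(w[:,100:540],(330,300)),cv2.resize(c,(400,300))]))
E
```

```text
t 11.55 along 8.2 lat -42.3 z 44.8 rot [179.6 -10.7 154.2] F [ 0.2 -0.6 -0.8]
```

View pics/x.png

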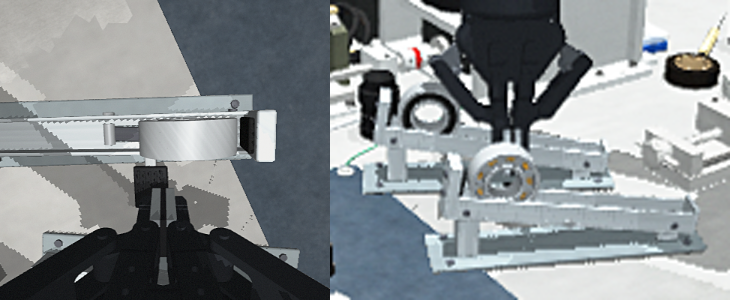

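Left half: the fingertips at (163, 200) are over the tab at (150, 187), about 8 mm uphill of its middle and well clear of the bearing. I'll shift a little downhill and inward, then press in steps.

>>> servo_tool --pt "0 4 -5 0 0 0 0" --pt "0 -1 0 5 0 0 0" --pt "0 -1 0 3 0 0 0" --pt "0 0 0 0 0 0 0"

```text
time: 12.05
tool_pos: [485.3, 335.9, 38.4]
tcp_rot: [179.4, -10.6, 154.2]
ft_force: [-0.2, -0.6, 0.1]
finger_gap: 0.1
```

```bash
python3 - <<'E'
from h import *
s=sense();rel(C2,s)
E
```

```text
t 12.05 along 3.7 lat -39.2 z 38.4 rot [179.4 -10.6 154.2] F [-0.2 -0.6  0.1]
```

>>> servo_tool --pt "0 -0.8 0 4 0 0 0" --pt "0 -0.6 0 3 0 0 0" --pt "0 -0.4 0 2 0 0 0"

```text
time: 12.35
tool_pos: [485.8, 336.1, 28.9]
tcp_rot: [179.4, -10.6, 154.2]
ft_force: [-1.1, -1.2, 1.2]
finger_gap: 0.2
```

```bash
python3 - <<'E'
from h import *
s=sense();rel(C2,s)
E
```

```text
t 12.35 along 4.1 lat -39.6 z 28.9 rot [179.4 -10.6 154.2] F [-1.1 -1.2  1.2]
```

Contact with the tab is starting. I'll keep pressing in small steps, looking at the scene by image difference.

>>> servo_tool --pt "0 -0.4 0 2 0 0 0" --pt "0 -0.3 0 1.5 0 0 0" --pt "0 0 0 0 0 0 0"

```text
time: 12.65
tool_pos: [485.8, 335.8, 24.6]
tcp_rot: [179.5, -10.6, 154.2]
ft_force: [-0.4, -0.0, 2.3]
finger_gap: -0.0
```

```bash
cat >> h.py <<'E'
def diff(name="scene"):
    a=cv2.imread("pics/scene0.png")[195:255,285:405]; b=snapshot("scene")[195:255,285:405]
    for nm,(x0,x1,y0,y1) in dict(high=(10,45,0,22),low=(70,115,10,30)).items(): print(nm,"mean diff",np.abs(a.astype(int)-b)[y0:y1,x0:x1].mean().round(1))
    return b
E
python3 - <<'E'
from h import *
s=sense();rel(C2,s);diff()
E
```

```text
t 12.65 along 3.9 lat -39.6 z 24.6 rot [179.5 -10.6 154.2] F [-0.4 -0.   2.3]
high mean diff 62.9
low mean diff 21.9
```

>>> servo_tool --pt "0 -0.2 0 1 0 0 0" --pt "0 0 0 0 0 0 0" --pt "0 0 0 0 0 0 0" --pt "0 0 0 0 0 0 0" --pt "0 0 0 0 0 0 0"

```text
time: 13.2
tool_pos: [486.1, 336.1, 24.3]
tcp_rot: [179.4, -10.5, 154.2]
ft_force: [-0.4, -0.5, 2.2]
finger_gap: -0.2
```

```bash
python3 - <<'E'
from h import *
s=sense();rel(C2,s);b=diff()
cv2.imwrite("pics/y.png",b)
# brass balls: saturated orange pixels
for nm,i in(("start",cv2.imread("pics/scene0.png")[195:255,285:405]),("now",b)):
    h=cv2.cvtColor(i,cv2.COLOR_BGR2HSV); m=cv2.inRange(h,(8,110,110),(28,255,255)); p=np.argwhere(m); print(nm,len(p),p.mean(0) if len(p) else None)
E
```

```text
t 13.20 along 4.2 lat -39.8 z 24.3 rot [179.4 -10.5 154.2] F [-0.4 -0.5  2.2]
high mean diff 65.2
low mean diff 46.1
start 23 [13.86956522 35.17391304]
now 18 [19.44444444 98.44444444]
```

The open bearing's brass cage has moved from column 35 to column 98 of the crop, so it has rolled down. I'll lift straight off the tab and check everything.

>>> servo_tool --pt "0 1 0 -5 0 0 0" --pt "0 3 0 -15 0 0 0" --pt "0 6 0 -30 0 0 0" --pt "0 8 0 -40 0 0 0" --pt "0 8 0 -40 0 0 0" --pt "0 0 0 0 0 0 0" --pt "0 0 0 0 0 0 0"

```text
time: 13.95
tool_pos: [483.3, 335.6, 166.5]
tcp_rot: [179.4, -10.5, 154.2]
ft_force: [0.4, -1.0, 0.5]
finger_gap: 0.1
```

>>> servo_tool --pt "0 0 0 -30 0 0 0" --pt "0 0 -40 0 0 0 0" --pt "0 0 -40 0 0 0 0" --pt "0 0 -40 0 0 0 0" --pt "0 0 -40 0 0 0 0" --pt "0 0 0 0 0 0 0" --pt "0 0 0 0 0 0 0" --pt "0 0 0 0 0 0 0"

```text
time: 14.75
tool_pos: [414.3, 184.4, 193.0]
tcp_rot: [179.5, -10.6, 154.3]
ft_force: [0.2, 0.1, -0.0]
finger_gap: 0.1
```

```bash
python3 - <<'E'
from h import *
s=sense();print(s["time"],s["tool_pos"],s["ft_force"].round(1))
t=snapshot("top");b=snapshot("scene"); cv2.imwrite("pics/tf.png",t);cv2.imwrite("pics/sf.png",b)
A=cv2.resize(t[160:275,275:375],None,fx=4,fy=4,interpolation=cv2.INTER_CUBIC);B=cv2.resize(b[165:255,250:410],None,fx=2.4,fy=2.4,interpolation=cv2.INTER_CUBIC)
v=np.zeros((460,790,3),np.uint8);v[:,:400]=A;v[:B.shape[0],402:402+B.shape[1]]=B;cv2.imwrite("pics/fin.png",v)
g=t.astype(int)
for nm,bx in(("tab1",(312,170,336,192)),("tab2",(312,217,330,236))):
    x0,y0,x1,y1=bx
    for n,i in(("0",cv2.imread("pics/top0.png")),("now",t)):
        p=np.argwhere(i[y0:y1,x0:x1].max(2)<60);print(nm,n,len(p),p.mean(0)[::-1]+[x0,y0] if len(p) else None)
E
```

```text
14.75 [414.28311446 184.41971004 192.98342507] [ 0.2  0.1 -0. ]
tab1 0 93 [325.50537634 180.47311828]
tab1 now 95 [325.4        180.67368421]
tab2 0 95 [320.25263158 226.57894737]
tab2 now 97 [320.36082474 226.56701031]
```

View pics/fin.png

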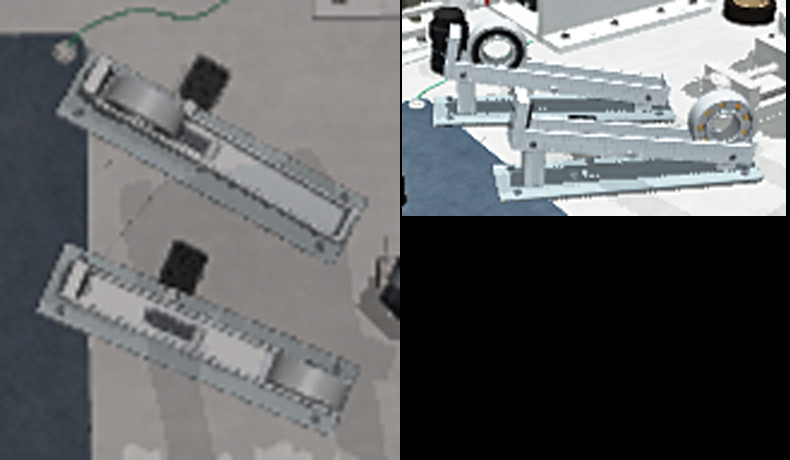

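The final views show the sealed bearing at the high end of chute_1, crop (145, 105), with the catch below it. The open bearing is at chute_2's lip, crop (310, 380). Both tabs are back within 0.2 px of where they started, and the arm is clear.

```bash
python3 -c "
from bench import *
hand_in()"
```

```text
the job is handed in; nothing more can be done
```

The job is done and handed in at about 15 s on the robot's clock; no verdict was reported.

- **Sealed bearing:** I pushed it up chute_1 with the shut fingertips, over its catch and against the stop, with about 7 N at the wrist. After the fingers backed off 21 mm it settled back only about 4 mm, the stated play, so the catch is holding it.
- **Open bearing:** I pressed chute_2's tab with about 2 N and held it down until the bearing rolled to the lip. I saw no contact with the bearing.
- **Last checks:** The final top and scene views show the sealed bearing at chute_1's high end and the open one at chute_2's lip. Both tabs are back within 0.2 px of their starting positions, so I take both catches to be up. The arm was clear, with no force on it.
- **Bystanders:** The arm stayed away from the loupe, collar, caliper and lens, but I did not measure their positions at the end.

None of the checks failed. The top and wrist camera positions agreed to about 2–3 mm.

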